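# Clear the spatula and hold the filter cell's collar home

## Task

First take the spatula that was left lying across the filter cell and lay it flat in the empty place of the spatula rest, in line with the other two and with its blade pointing the same way as theirs, and let go of it. Then turn the knurled collar on the cell until its hidden keyways drop over the pins, push it down against the spring until it is fully home on the shoulder, and finish while still holding it there: do not let go, because it springs up. Leave everything else where it stands.

Things in the scene. Friction and masses are not known exactly. Their poses are not given: they have to be found in the camera images.
- cell: Steel filter cell, fixed: 110 x 110 x 18 mm base plate, on it a stem 48 mm in diameter up to a flat shoulder at 40 mm height, then a spigot 36 mm in diameter with three pins sticking out sideways, 120 degrees apart, 5 mm thick, tops at 52 mm height. The collar hides them; their direction is not marked. A spring plunger tops the spigot. Origin: centre of the underside, on the spigot's axis, z up.
- shoulder (a point): Centre of the cell's shoulder, 40 mm above the bench, on the spigot's axis. The collar is fully home when its lower rim sits on it. Beside the collar's sides the fingers have free room down to the base plate (18 mm).
- collar: Knurled aluminium collar closed on top, like a cap: 54 mm diameter, 42 mm tall, about 220 g. Origin: centre of its lower rim, z up; up to 1.2 mm of play on the spigot. Inside are three vertical keyways, 120 degrees apart, about 9 mm wide, in no known relation to its own axes. At the start it rests loosely on top of the pins, rim at 52 mm height. It can be turned either way.
- collar_top (a point): Centre of the collar's top face: 94 mm above the bench at the start, 82 mm when home. Turned 28 to 78 degrees clockwise (seen from above) from its start, the collar's keyways meet the pins (slack about 5 degrees either way). It can then go down 6 mm freely, meets the spring plunger at rim height 46 mm, and needs pushing 6 mm more. Let go, it springs up 6 mm.
- plunger (a joint): Spring plunger under the collar's top, m pressed down: 0 free, 0.006 with the collar fully home, 0.009 its stop. Its spring pushes up with 5 N when the collar first meets it and 8 N at home (the collar's weight of about 2 N helps).
- spatula: Steel laboratory spatula, 170 mm long overall, 60 g, at the start lying across the top of the collar (underside at 94 mm height). Origin: its balance point, on its underside; x along it towards the blade, z up. Handle: a bar 12 mm wide and 9 mm thick from x = -70 to +30 mm; blade 14 mm wide and 3 mm thick from there to +100 mm.
- spatula_tip (a point): End of the spatula's blade, 100 mm along x from the spatula's origin.
- rest: Grey plastic spatula rest, a flat slab 230 mm (x) by 150 mm (y), 6 mm thick, fixed, with three dark strips along x at y = -45, 0 and +45 mm. Origin: centre of the underside, z up. Spatulas lie along its x axis with their blades to its +x end, balance points at x = 0. The strip at y = -45 mm is empty.
- empty_place (a point): Centre of the empty strip, on the rest's top face; axes as those of the rest.
- spatula_b: A like spatula with a narrower blade (10 mm), lying on the middle strip of the rest; same origin and axes. To be left alone.
- spatula_c: A like spatula with a wider blade (18 mm), lying on the rest's strip at y = +45 mm; same origin and axes. To be left alone.
- vial: Amber sample vial, 24 mm diameter, 50 mm tall, a bystander, origin at the centre of its underside. To be left alone.
- beaker: Empty glass beaker, 68 mm diameter, 90 mm tall, a bystander, origin at the centre of its underside. To be left alone.
- reagent: Amber reagent bottle, 60 mm diameter, 150 mm tall, a bystander, origin at the centre of its underside. To be left alone.
- cal_weight: Steel calibration weight with a knob, 32 mm diameter, 50 mm tall, a bystander, origin at the centre of its underside. To be left alone.
- weigh_dish: Shallow white weighing dish, 90 mm diameter, 18 mm tall, a bystander, origin at the centre of its underside. To be left alone.
There are look-alikes about, which are no part of the job. What is shaped like the cell but black or purple is not meant. Of the things that look like the collar, the larger one is meant.

How it is judged:
On the way, in this order (a step that is already met when the one before it is completed fails the run):
1. the spatula lies flat and released in the empty place of the rest, blade the same way as the others (x of spatula in the frame of rest between -0.03 and 0.03 m and y of spatula in the frame of rest between -0.063 and -0.027 m and z of spatula in the frame of rest below 0.012 m and angle between the x axis of spatula and the x axis of rest, either way round below 0.2 rad and x of spatula_tip in the frame of rest above 0.05 m and linear speed of spatula below 0.02 m/s and contact force between the fingers and spatula below 0.05 N), for 0.2 s.
2. the collar's keyways have dropped over the pins (horizontal distance between collar and cell below 0.005 m and angle between collar's own z axis and vertical below 0.08 rad and z of collar in the frame of cell below 0.0485 m), for 0.2 s.
At the end, for the whole second after the job is handed in: Fingers hold the collar (over 1.5 N), still and upright on the cell (0.08 rad, 5 mm), rim within 2 mm of the shoulder, plunger pressed over 4 mm. Spatula released, flat on the rest, within 30 mm along and 18 mm across of the empty place, within 0.2 rad of the rest's x axis, blade to +x (all of step 1 and horizontal distance between collar and cell below 0.005 m and angle between collar's own z axis and vertical below 0.08 rad and z of collar in the frame of cell below 0.042 m and value of joint plunger above 0.004 m and contact force between the fingers and collar above 1.5 N and linear speed of collar below 0.02 m/s); the arm keeps its last pose, push and grip.
It fails at once if one of the other two spatulas is moved by more than 20 mm (distance of any of spatula_b, spatula_c from where it was at the start of the episode above 0.02 m).
It fails at once if a bystander (vial, beaker, bottle, weight, dish) is moved by more than 20 mm (distance of any of vial, beaker, reagent, cal_weight, weigh_dish from where it was at the start of the episode above 0.02 m).
It also fails if it takes over 58 s, if anything falls off the work surface, if the arm or the gripper's body presses on something with over 40 N, if the wrist force passes 120 N, or if a joint passes its speed limit or range.

## Robot

A 6-joint arm with a two-finger parallel gripper is mounted at the origin on the work surface. World frame = base frame: x ahead of the robot, y to its left, z up, the work surface at z = 0. Lengths are in m, angles in rad, forces in N, time in s.
With the tool pointing down it reaches from about 0.35 to 0.85 m from the base axis. Payload 8.1 kg.
Tool frame: the origin (TCP) lies on the mounting face of the last link; the fingertips stand 186 mm ahead of it and the grasp point (between the pads) lies 167 mm ahead of it; z points along the fingers, y is the line along which they close (so a half turn about z gives the same grasp; the last joint's range is limited). The gripper opens to 93 mm and grips with 3 to 60 N. Pads are 15 mm wide; open, the fingers measure 128 mm over their backs; the gripper's body (75 mm by 188 mm) begins 65 mm behind the grasp point.
Start: joints at [-1.317, 0.13, 1.488, -0, 1.523, -0.085], TCP at [0.199, -0.566, 0.405] pointing down, gripper open.
Joint ranges: [-2.96, 2.96], [-0.89, 2.26], [0.02, 2.5], [-1.34, 4.48], [0, 2.73], [-2.66, 2.66]. Speed limits (rad/s): [2.39, 2.39, 2.79, 3.14, 3.14, 3.14].

## Interface

Orientations are given as a rotation vector (axis times angle).
In Python, from plant import * gives the robot as it stands. The module is installed in compiled form; this text tells all that it offers.
- The arm moves only by the tool arm_command, never from a script. Its argument "increments" is a list of rows, each a list of 6 numbers: the shift along the tool's x, y, z in units of 0.2 m (1.0 is 0.2 m), then the turn, a rotation vector about the tool's x, y, z in units of pi rad (1.0 is pi rad). A call has exactly 5 rows; each row is the pose to reach, as a shift and turn from the pose commanded when the call began, along the tool's axes at that moment, turning the shorter way round; what a row does not reach only later rows make up. A row lasts 1/8 s, in which the tool goes at most 62.5 mm and 10.7 degrees, less where a joint would pass 70% of its speed; a pose out of reach is approached as far as the arm can. A call with a number of a shift or a turn outside -1 to 1 is refused whole. A call with a gripper value outside its range is refused whole. "fingers" is the closure, from -1 (fully open) to 1 (shut), set as the call begins (left out, the last holds). The fingers move at their own pace and stop on an object; "force" is the grip in N (left out, the last holds). Time passes only in rows, so rows that repeat a pose let the fingers close, or fill a call up. It gives the time, the measured TCP pose, the force, the opening and the grip force at its end, in the units of the state.
- read_state(): the state, without advancing time (a new reading comes with each control period).
- read_camera(name): name is "scene" or "top" or "wrist"; returns a dict with "image" (480x640x3 uint8, red, green, blue), "fx", "fy", "cx", "cy" (pixels), "T" (4x4, takes a point from camera to world coordinates). Camera axes: x right, y down, z forward; pixel columns grow to the right and rows downward; lengths in m; the calibration is good to about 2 mm. A picture is of the moment at which its call begins. There is no depth.
- close_job(): hands the job in; it is judged then, once.
The state is a dict: "t": time; "q": joint angles; "dq": joint speeds; "joint_torque": joint torques, N m; "tool_pos": TCP position; "orientation": TCP orientation; "force": force on the tool from outside, world axes, zero at the start; "wrist_torque": the same for the moment, N m; "opening": finger opening in m; "gripper_force": force on a finger pad.
Only numpy, scipy, OpenCV 4.12 (cv2) and the standard library are available. Lean on these libraries where they do the work, as an engineer would, in place of code of your own. Each camera call takes 0.05 s, during which the arm holds its last target. There are 200 camera calls.

## Working session

There is one attempt and no reset: what is moved stays moved. The work goes in short steps, Python scripts to look and compute and a tool call to move; the robot and the scene stay as the last step left them, time stands still between calls to the robot, and variables do not carry over. Pictures are saved under pics/ and viewed, at most 10 in all, crops included, and the job is handed in when it is done.

Besides the shell and the picture viewer there is one more tool, called after "Emit:" as name([rows], argument=value, ...), one row to a line, values as JSON. arm_command: Moves the arm, as the interface text tells. Shifts and turns lie within -1 to 1; 1 stands for 0.2 m of shift or pi rad of turn. Its arguments: {"type":"object","properties":{"increments":{"type":"array","items":{"type":"array","items":{"type":"number","minimum":-1,"maximum":1}}},"fingers":{"type":"number"},"force":{"type":"number"}},"required":["increments"]}

```bash
mkdir -p pics
cat > h.py <<'E'
from plant import *
import numpy as np, cv2
def snap(n,f):
    c=read_camera(n); cv2.imwrite('pics/'+f,c['image'][:,:,::-1]); np.savez(f'pics/{f}.npz',**c); return c
def ray(c,u,v,z):
    d=c['T'][:3,:3]@np.array([(u-c['cx'])/c['fx'],(v-c['cy'])/c['fy'],1]); o=c['T'][:3,3]
    return o+d*(z-o[2])/d[2]
E
python3 - <<'E'
from h import *
for n in('top','scene'):
    c=snap(n,n+'0.png'); print(n,c['fx'],c['T'].round(3).tolist())
s=read_state(); print(s['tool_pos'],s['orientation'],s['opening'],s['t'])
E
```

```text
top 467.04115128197634 [[-0.008, -0.981, 0.193, 0.368], [-1.0, 0.007, -0.005, -0.006], [0.004, -0.193, -0.981, 1.128], [0.0, 0.0, 0.0, 1.0]]
scene 574.9923359282965 [[-0.441, 0.683, -0.582, 1.349], [0.898, 0.328, -0.294, 0.402], [-0.01, -0.652, -0.758, 1.11], [0.0, 0.0, 0.0, 1.0]]
[ 0.19937224 -0.56569448  0.40381666] [-3.09504574e+00 -5.29393803e-01  2.53957058e-04] 0.09320530380345544 0.1
```

View pics/top0.png

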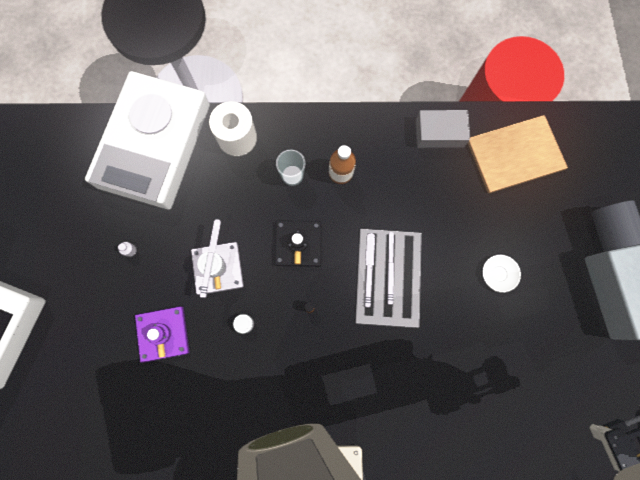

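View pics/scene0.png

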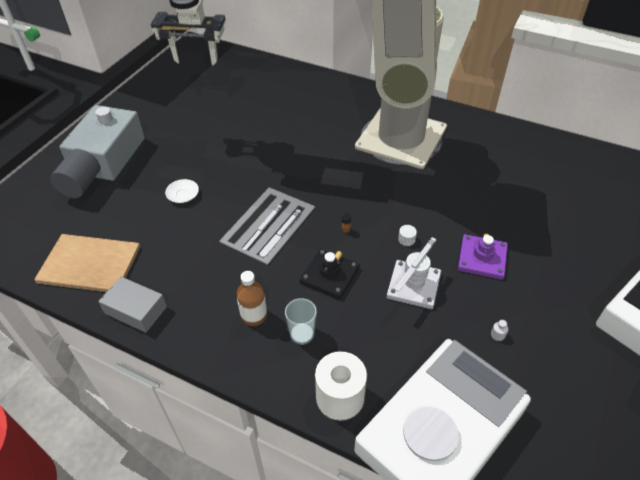

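The top view shows the silver cell at about (217,267) with the spatula across it, from (217,222) to (203,295). The rest is at (390,278) and its empty strip at about (408,277). I'll enlarge both.

Run:
```python
import cv2,numpy as np
a=cv2.imread('pics/top0.png');b=cv2.imread('pics/scene0.png')
r=lambda i,x,y,w,h:cv2.resize(i[y:y+h,x:x+w],(400,300),interpolation=cv2.INTER_CUBIC)
o=np.vstack([np.hstack([r(a,165,210,120,90),r(a,320,225,144,108)]),np.hstack([r(b,365,225,120,90),r(b,205,180,120,90)])])
cv2.imwrite('pics/crop0.png',o)
```

```text
(no output)
```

View pics/crop0.png

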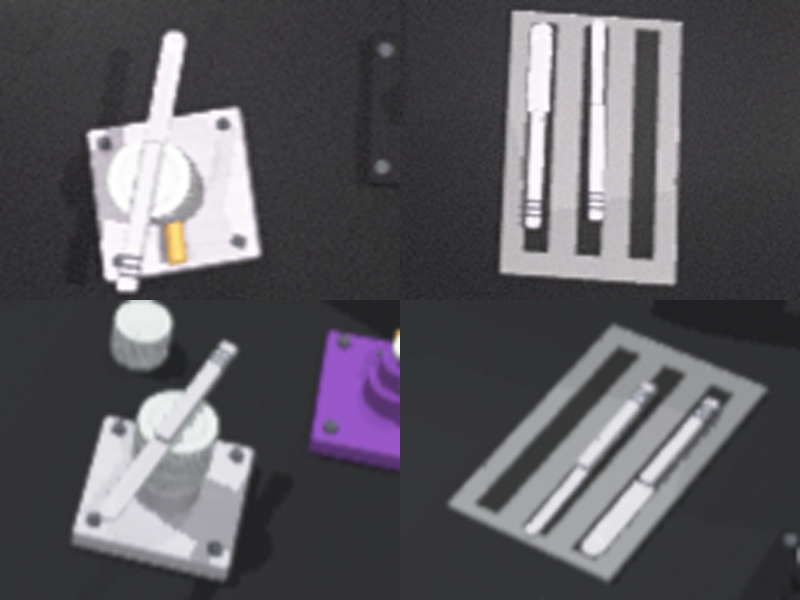

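The crops settle the directions. The ringed handle end, at (203,296) in the top view, is towards the robot, and the blade points away like the others. The empty strip is the rightmost one.

```bash
cat >> h.py <<'E'
def load(f): return dict(np.load(f'pics/{f}.npz'))
E
python3 - <<'E'
from h import *
t=load('top0.png');s=load('scene0.png')
P=lambda c,x,y,k,u,v,z: ray(c,x+(u+.5)/k-.5,y+(v+.5)/k-.5,z)
k=10/3;k2=400/144
def rep(n,p): print(n,np.round(p[:2],4))
for c,x,y,tip,end in((t,165,210,(174,32),(127,290)),(s,365,225,(107,219),(230,43))):
    a=P(c,x,y,k,*tip,.0955);b=P(c,x,y,k,*end,.0985);d=a-b
    rep('tip',a);rep('end',b);print('len',np.linalg.norm(d[:2]),'yaw',np.arctan2(d[1],d[0]))
    rep('org',b+d*70/170)
    
rep('coltop t',P(t,165,210,k,149,180,.094));rep('coltop s',P(s,365,225,k,176,122,.094))
q=np.array([P(t,165,210,k,u,v,.018) for u,v in((88,130),(238,107),(261,255),(107,280))]);rep('cell t',q.mean(0));print(np.linalg.norm(q-np.roll(q,-1,0),axis=1))
q=np.array([P(t,320,225,k2,u,v,.006) for u,v in((513-400,10),(283,22),(276,284),(100,272))]);rep('rest t',q.mean(0));print(np.linalg.norm(q-np.roll(q,-1,0),axis=1));d=q[0]+q[1]-q[2]-q[3];print(np.arctan2(d[1],d[0]))
q=np.array([P(s,205,180,k,u,v,.006) for u,v in((49,205),(208,281),(368,88),(215,25))]);rep('rest s',q.mean(0));print(np.linalg.norm(q-np.roll(q,-1,0),axis=1));d=q[0]+q[1]-q[2]-q[3];print(np.arctan2(d[1],d[0]))
c=P(t,165,210,k,175,240,.05)
from scipy.spatial.transform import Rotation as R
print(R.from_rotvec(read_state()['orientation']).as_matrix().round(3))
E
```

```text
tip [0.6127 0.2128]
end [0.4382 0.2372]
len 0.17619199086013165 yaw -0.13919974629050078
org [0.51   0.2271]
tip [0.6137 0.217 ]
end [0.4355 0.24  ]
len 0.17962030114372787 yaw -0.12807228949311564
org [0.5089 0.2305]
coltop t [0.5115 0.2264]
coltop s [0.5158 0.2295]
cell t [0.5131 0.2256]
[0.10902724 0.10888298 0.11000108 0.10947643]
rest t [ 0.4889 -0.1877]
[0.15045507 0.22785416 0.14976542 0.22850977]
-0.07624933708394467
rest s [ 0.4914 -0.1809]
[0.14734675 0.23095222 0.14811365 0.2294231 ]
-0.0748460785247685
[[ 0.943  0.332 -0.   ]
 [ 0.332 -0.943  0.002]
 [ 0.    -0.002 -1.   ]]
```

```bash
cat >> h.py <<'E'
from scipy.spatial.transform import Rotation as R
def plan(x,y,ztip,yaw,base=None):
    """increment from current (or base=(x,y,ztip,yaw)) to a tool-down pose; yaw = heading of tool x"""
    down=lambda a: R.from_euler('z',a)*R.from_euler('x',np.pi)
    s=read_state()
    p,r=(s['tool_pos'],R.from_rotvec(s['orientation'])) if base is None else (np.array(base[:3])+[0,0,.186],down(base[3]))
    g=np.array([x,y,ztip+.186]); r2=down(yaw)
    out=np.r_[r.inv().apply(g-p)/.2,(r.inv()*r2).as_rotvec()/np.pi].round(4)
    print(out.tolist()); return out
E
python3 - <<'E'
from h import *
plan(.40,-.45,.22,-.134)
b=(.40,-.45,.22,-.134)
for g in((.45,-.26,.2,-.134),(.5,-.07,.2,-.134),(.51,.12,.18,-.134),(.5095,.229,.13,-.134)): plan(*g,base=b);b=g
E
```

```text
[1.1384, -0.2122, -0.0105, -0.0005, 0.0001, 0.1505]
[0.1208, -0.9749, 0.1, 0.0, 0.0, 0.0]
[0.1208, -0.9749, -0.0, 0.0, 0.0, 0.0]
[-0.0774, -0.9482, 0.1, 0.0, 0.0, 0.0]
[-0.0753, -0.5398, 0.25, 0.0, 0.0, 0.0]
```

Emit:
arm_command([
  [1,-0.2,0,0,0,0.15],
  [1,-0.2,0,0,0,0.15],
  [1,-0.2,0,0,0,0.15],
  [1,-0.2,0,0,0,0.15],
  [1,-0.2,0,0,0,0.15],
], fingers=0.3, force=30)

```text
t: 0.72
tool_pos: [0.3762, -0.4605, 0.4042]
orientation: [-3.134, 0.203, 0.001]
force: [-0.7, -1.1, 0.2]
opening: 0.0476
gripper_force: 0.0
```

Emit:
arm_command([
  [0.2,-0.97,0.1,0,0,0],
  [0.2,-0.97,0.1,0,0,0],
  [0.2,-0.97,0.1,0,0,0],
  [0.2,-0.97,0.1,0,0,0],
  [0.2,-0.97,0.1,0,0,0],
])

```text
t: 1.35
tool_pos: [0.4397, -0.275, 0.3847]
orientation: [3.134, -0.207, -0.001]
force: [0.5, -0.3, 0.1]
opening: 0.0325
gripper_force: 0.0
```

Emit:
arm_command([
  [0.1,-0.97,0,0,0,0],
  [0.1,-0.97,0,0,0,0],
  [0.1,-0.97,0,0,0,0],
  [0.1,-0.97,0,0,0,0],
  [0.1,-0.97,0,0,0,0],
])

```text
t: 1.98
tool_pos: [0.4856, -0.0863, 0.3849]
orientation: [3.134, -0.208, 0.0]
force: [-0.5, -0.7, 0.1]
opening: 0.0324
gripper_force: 0.0
```

Run:
```python
from h import *
s=read_state();print(s['t'],s['tool_pos'],s['q'].round(2) if hasattr(s['q'],'round') else s['q'],s['opening'])
c=snap('wrist','w_rest.png')
plan(.5,.1,.2,-.134);plan(.46,.229,.2,-.134,base=(.5,.1,.2,-.134))
```

```text
1.975 [ 0.48560541 -0.08632679  0.38486454] [-0.28 -0.15  1.8  -0.    1.49  1.42] 0.03240077958163389
[-0.0526, -0.9356, -0.0068, 0.0003, 0.0, 0.0]
[-0.2844, -0.6125, -0.0, 0.0, 0.0, 0.0]
```

Emit:
arm_command([
  [-0.06,-0.94,0,0,0,0],
  [-0.06,-0.94,0,0,0,0],
  [-0.06,-0.94,0,0,0,0],
  [-0.06,-0.94,0,0,0,0],
  [-0.06,-0.94,0,0,0,0],
])

```text
t: 2.65
tool_pos: [0.4988, 0.1012, 0.3846]
orientation: [3.134, -0.21, -0.0]
force: [0.6, -0.5, 0.7]
opening: 0.0326
gripper_force: 0.0
```

Emit:
arm_command([
  [-0.05,-0.62,0.2,0,0,0],
  [-0.05,-0.62,0.2,0,0,0],
  [-0.05,-0.62,0.2,0,0,0],
  [-0.05,-0.62,0.2,0,0,0],
  [-0.05,-0.62,0.2,0,0,0],
])

```text
t: 3.28
tool_pos: [0.5057, 0.2251, 0.3454]
orientation: [3.134, -0.212, 0.002]
force: [0.3, -1.1, 0.9]
opening: 0.0323
gripper_force: 0.0
```

Run:
```python
from h import *
c=snap('wrist','w1.png');print(c['T'].round(3).tolist(),c['fx'])
s=read_state();print(s['t'],s['tool_pos'])
```

```text
[[-0.135, -0.954, -0.268, 0.579], [-0.991, 0.13, 0.036, 0.215], [0.0, 0.27, -0.963, 0.326], [0.0, 0.0, 0.0, 1.0]] 404.6570491046072
3.325 [0.50558136 0.22526825 0.34555475]
```

View pics/w1.png

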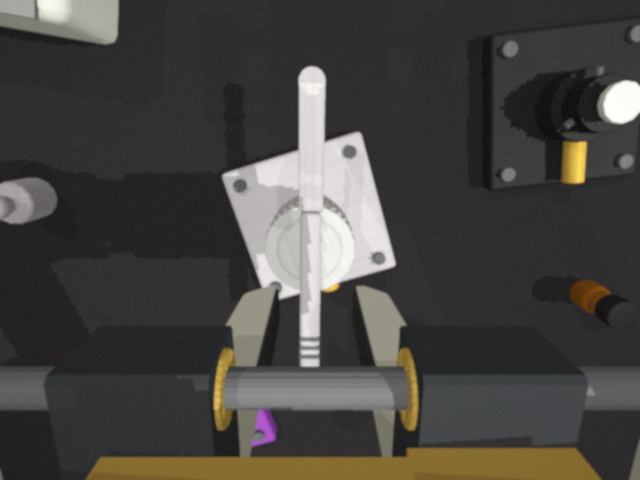

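The wrist view shows the spatula running from its tip at (312,68) through the blade step at (311,211) to its end at (310,366). The collar top is centred near (310,248), and the fingers straddle the handle.

Run:
```python
from h import *
c=load('w1.png')
for n,u,v,z in(('tip',312,68,.0955),('step',311,211,.1),('end',310,366,.0985),('collar',310.5,250,.094)):print(n,ray(c,u,v,z).round(4))
a=ray(c,312,68,.0955);b=ray(c,310,366,.0985);d=a-b;print(np.linalg.norm(d),np.arctan2(d[1],d[0]),(b+d*70/170))
q=[ray(c,*p,.018) for p in((222,175),(361,132),(396,266),(279,299))];print(np.mean(q,0))
o=b+d*70/170
plan(o[0],o[1],.0958,np.arctan2(d[1],d[0]))
```

```text
tip [0.6105 0.2121 0.0955]
step [0.5355 0.2231 0.1   ]
end [0.4356 0.2377 0.0985]
collar [0.5108 0.2269 0.094 ]
0.17674811896188708 -0.14524271781210185 [0.50762508 0.22715676 0.09726471]
[0.51142161 0.22443277 0.018     ]
[0.0085, -0.0107, 0.3188, -0.0, -0.0004, 0.0032]
```

Emit:
arm_command([
  [0,-0.01,0.15,0,0,0.003],
  [0,-0.01,0.25,0,0,0.003],
  [0,-0.01,0.318,0,0,0.003],
  [0,-0.01,0.318,0,0,0.003],
  [0,-0.01,0.318,0,0,0.003],
])

```text
t: 3.95
tool_pos: [0.5053, 0.229, 0.2813]
orientation: [-3.134, 0.223, -0.0]
force: [-0.1, 0.3, -0.6]
opening: 0.0326
gripper_force: 0.0
```

Emit:
arm_command([
  [0,0,0,0,0,0],
  [0,0,0,0,0,0],
  [0,0,0,0,0,0],
  [0,0,0,0,0,0],
  [0,0,0,0,0,0],
], fingers=1, force=30)

```text
t: 4.58
tool_pos: [0.5052, 0.2292, 0.2813]
orientation: [-3.134, 0.223, -0.0]
force: [-0.8, -0.3, 1.4]
opening: 0.0113
gripper_force: 30.0
```

Emit:
arm_command([
  [0,0,-0.05,0,0,0],
  [0,0,-0.1,0,0,0],
  [0,0,-0.15,0,0,0],
  [0,0,-0.3,0,0,0],
  [0,0,-0.3,0,0,0],
])

```text
t: 5.2
tool_pos: [0.5062, 0.2295, 0.3446]
orientation: [-3.131, 0.222, -0.008]
force: [0.8, 0.6, -0.1]
opening: 0.0115
gripper_force: 30.0
```

Run:
```python
from h import *
s=read_state();print(s['t'],s['tool_pos'],s['opening'],s['gripper_force'],s['force'])
c=snap('wrist','w2.png');t=snap('top','t2.png')
r=lambda i:cv2.resize(i,(400,300),interpolation=cv2.INTER_CUBIC)
cv2.imwrite('pics/c2.png',np.hstack([r(c['image']),r(t['image'][210:300,165:285])])[:,:,::-1])
```

```text
5.2 [0.50616498 0.22950071 0.34461203] 0.011477205090551935 29.998423755168915 [ 0.77504983  0.60304624 -0.08945392]
```

View pics/c2.png

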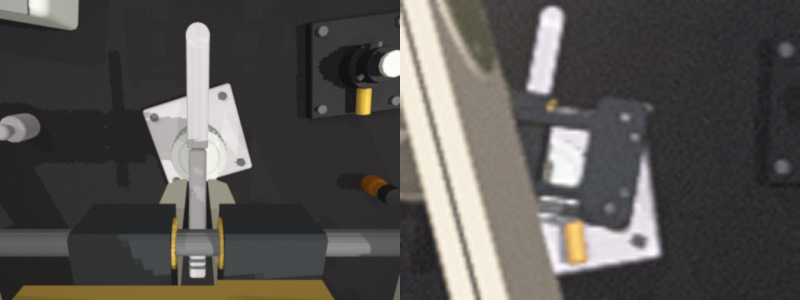

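The spatula is held, with the opening at 11.5 mm, and lifted clear. The collar is still on the cell. Next I carry the spatula to the rest.

Run:
```python
from h import *
b=(.5,.04,.16,-.145);plan(*b)
for g in((.49,-.15,.16,-.145),(.4846,-.2309,.05,-.0755)): plan(*g,base=b);b=g
```

```text
[0.108, 0.94, -0.0235, -0.0002, -0.0003, 0.001]
[0.0878, 0.9473, 0.0, 0.0, 0.0, 0.0]
[0.0317, 0.4042, 0.55, -0.0, 0.0, -0.0221]
```

Emit:
arm_command([
  [0.02,0.2,0,0,0,0],
  [0.05,0.45,-0.02,0,0,0],
  [0.08,0.7,-0.02,0,0,0],
  [0.11,0.94,-0.02,0,0,0],
  [0.11,0.94,-0.02,0,0,0],
])

```text
t: 5.92
tool_pos: [0.4998, 0.0372, 0.3438]
orientation: [3.132, -0.229, -0.003]
force: [0.4, -0.5, -0.3]
opening: 0.0118
gripper_force: 30.0
```

Emit:
arm_command([
  [0.02,0.2,0,0,0,0],
  [0.05,0.45,0,0,0,0],
  [0.08,0.7,0,0,0,0],
  [0.09,0.95,0,0,0,0],
  [0.09,0.95,0,0,0,0],
])

```text
t: 6.55
tool_pos: [0.4909, -0.1526, 0.3441]
orientation: [-3.133, 0.228, 0.002]
force: [0.0, -0.0, -0.6]
opening: 0.0113
gripper_force: 30.0
```

Emit:
arm_command([
  [0.03,0.2,0.0,0,0,-0.022],
  [0.03,0.4,0.1,0,0,-0.022],
  [0.03,0.4,0.3,0,0,-0.022],
  [0.03,0.4,0.45,0,0,-0.022],
  [0.03,0.4,0.45,0,0,-0.022],
])

```text
t: 7.18
tool_pos: [0.4849, -0.2285, 0.2516]
orientation: [-3.136, 0.112, 0.01]
force: [0.4, 0.5, -0.4]
opening: 0.0115
gripper_force: 30.0
```

Run:
```python
from h import *
s=read_state();print(s['t'],s['tool_pos'],s['opening'],s['gripper_force'],s['force'])
c=snap('wrist','w3.png')
```

```text
7.175 [ 0.48493656 -0.22845973  0.25156636] 0.01152488109709497 29.99858647584915 [ 0.36014029  0.51322925 -0.40698146]
```

View pics/w3.png

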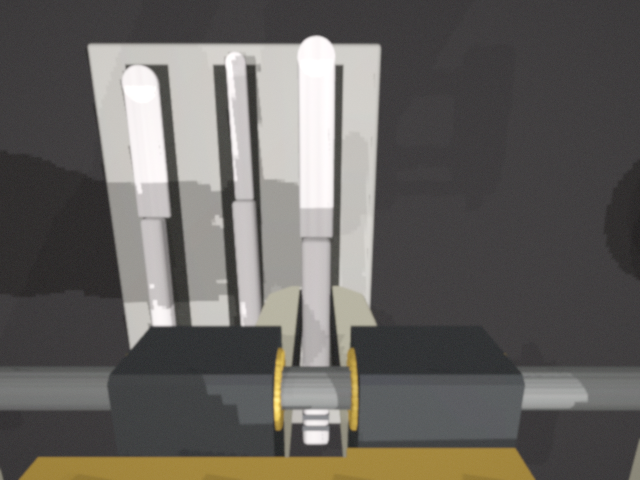

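The wrist view shows the spatula (tip (316,40), end (316,440)) above the empty strip, parallel to its neighbours. The rest's far corners are at (90,44) and (380,44), and its far right edge reaches (368,345). Next I check the offsets.

Run:
```python
from h import *
c=load('w3.png')
a=ray(c,90,44,.006);b=ray(c,380,44,.006);e=ray(c,369,330,.006)
y=(a-b)/np.linalg.norm(a-b);x=np.array([y[1],-y[0],0]);print(a,b,np.linalg.norm(a-b),np.arctan2(x[1],x[0]))
d=b-e;print('edge yaw',np.arctan2(d[1],d[0]))
o=(a+b)/2-.115*x;print('rest',o);ep=o-.045*y;print('empty',ep)
t=ray(c,316,40,.0655);h=ray(c,316,441,.0685);sd=t-h;org=h+sd*70/170
print('spat',org,np.linalg.norm(sd),np.arctan2(sd[1],sd[0]))
for n,u,v in(('c tip',142,68),('b tip',236,54)):
    p=ray(c,u,v,.008)-o;print(n,p@x,p@y)
print('err',(org-ep)@x,(org-ep)@y)
plan(.4845,-.2300,.0085,-.075)
```

```text
[ 0.60744732 -0.12159558  0.006     ] [ 0.59667438 -0.26892652  0.006     ] 0.14772427811585456 -0.0729908377170728
edge yaw -0.07041429711290818
rest [ 0.48736705 -0.18687456  0.006     ]
empty [ 0.48408538 -0.23175474  0.006     ]
spat [ 0.48482008 -0.22840496  0.06726471] 0.17885265306748346 -0.07198883737804504
c tip 0.10343227474588922 0.047856532279401974
b tip 0.11001552759948392 -0.0007177610145351178
err 0.0004884599333900368 0.0033944361335883355
[-0.0054, 0.0055, 0.2969, -0.0006, 0.0009, 0.0011]
```

Emit:
arm_command([
  [0,0.015,0.12,0,0,0],
  [0,0.015,0.22,0,0,0],
  [0,0.015,0.27,0,0,0],
  [0,0.015,0.286,0,0,0],
  [0,0.015,0.286,0,0,0],
])

```text
t: 7.85
tool_pos: [0.4862, -0.2338, 0.1988]
orientation: [3.139, -0.114, 0.002]
force: [0.3, 0.7, -1.2]
opening: 0.0115
gripper_force: 30.0
```

Emit:
arm_command([
  [0,0,0,0,0,0],
  [0,0,0,0,0,0],
  [0,0,0,0,0,0],
  [0,0,0,0,0,0],
  [0,0,0,0,0,0],
])

```text
t: 8.48
tool_pos: [0.4857, -0.2337, 0.1979]
orientation: [-3.14, 0.114, 0.0]
force: [-0.4, -0.2, -1.5]
opening: 0.0114
gripper_force: 30.0
```

Emit:
arm_command([
  [0,0,0.006,0,0,0],
  [0,0,0.012,0,0,0],
  [0,0,0.016,0,0,0],
  [0,0,0.016,0,0,0],
  [0,0,0.016,0,0,0],
])

```text
t: 9.1
tool_pos: [0.4857, -0.2338, 0.1948]
orientation: [3.139, -0.114, 0.0]
force: [-0.3, -0.3, -0.2]
opening: 0.0115
gripper_force: 30.0
```

Fingertips are at 8.8 mm, so the spatula is about 1 mm above the rest. I'll open a little and rise.

Emit:
arm_command([
  [0,0,0.003,0,0,0],
  [0,0,0.003,0,0,0],
  [0,0,0.003,0,0,0],
  [0,0,0.003,0,0,0],
  [0,0,0.003,0,0,0],
], fingers=0.5)

```text
t: 9.72
tool_pos: [0.4857, -0.2337, 0.1941]
orientation: [3.14, -0.114, 0.0]
force: [-0.1, -0.4, 0.9]
opening: 0.0233
gripper_force: 0.0
```

Emit:
arm_command([
  [0,0,-0.05,0,0,0],
  [0,0,-0.2,0,0,0],
  [0,0,-0.5,0,0,0],
  [0,0,-0.7,0,0,0],
  [0,0,-0.7,0,0,0],
])

```text
t: 10.35
tool_pos: [0.487, -0.2345, 0.3397]
orientation: [3.135, -0.114, 0.012]
force: [0.7, 0.0, -0.3]
opening: 0.023
gripper_force: 0.0
```

Run:
```python
from h import *
s=read_state();print(s['t'],s['tool_pos'],s['opening'])
c=snap('wrist','w4.png')
b=(.50,-.07,.19,.35);plan(*b)
for g in((.5115,.10,.19,.8),(.5115,.226,.15,1.2)): plan(*g,base=b);b=g
```

```text
10.35 [ 0.4870244  -0.23450831  0.33971413] 0.022954241898780557
[0.0095, -0.8229, -0.1973, 0.001, -0.0012, -0.1346]
[0.3455, -0.7788, -0.0, 0.0, 0.0, -0.1432]
[0.4519, -0.4389, 0.2, 0.0, 0.0, -0.1273]
```

View pics/w4.png

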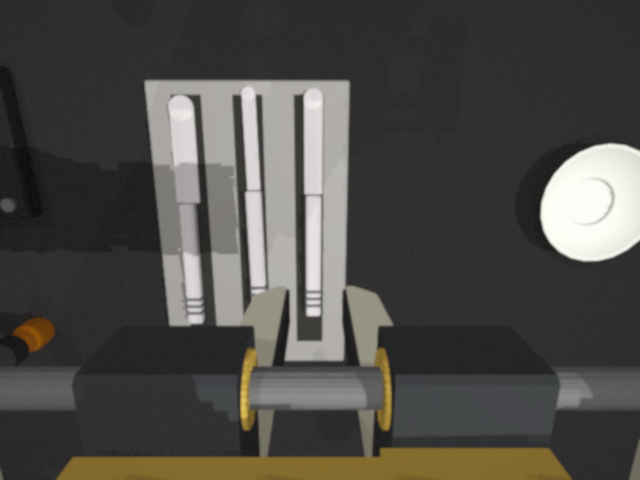

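The spatula lies in the empty strip (tip (313,90), end (314,315)), in line with the others and released. Now to the collar.

Emit:
arm_command([
  [0.01,-0.3,-0.19,0,0,-0.05],
  [0.01,-0.6,-0.19,0,0,-0.1],
  [0.01,-0.82,-0.19,0,0,-0.135],
  [0.01,-0.82,-0.19,0,0,-0.135],
  [0.01,-0.82,-0.19,0,0,-0.135],
], fingers=-1)

```text
t: 11.02
tool_pos: [0.4993, -0.0705, 0.371]
orientation: [-3.093, -0.548, 0.003]
force: [-0.0, 0.1, 0.8]
opening: 0.0688
gripper_force: 0.0
```

Emit:
arm_command([
  [0.12,-0.26,0,0,0,-0.05],
  [0.23,-0.52,0,0,0,-0.1],
  [0.345,-0.78,0,0,0,-0.143],
  [0.345,-0.78,0,0,0,-0.143],
  [0.345,-0.78,0,0,0,-0.143],
])

```text
t: 11.65
tool_pos: [0.5109, 0.0986, 0.3715]
orientation: [2.894, 1.221, -0.002]
force: [-0.0, -0.2, 0.3]
opening: 0.0931
gripper_force: 0.0
```

Emit:
arm_command([
  [0.15,-0.15,0,0,0,-0.04],
  [0.3,-0.3,0,0,0,-0.09],
  [0.45,-0.44,0.1,0,0,-0.127],
  [0.45,-0.44,0.1,0,0,-0.127],
  [0.45,-0.44,0.1,0,0,-0.127],
])

```text
t: 12.28
tool_pos: [0.5108, 0.224, 0.3519]
orientation: [2.596, 1.768, -0.001]
force: [-0.1, -0.4, 0.2]
opening: 0.0933
gripper_force: 0.0
```

Run:
```python
from h import *
s=read_state();print(s['t'],s['tool_pos'],s['opening'],np.round(s['q'],2))
c=snap('wrist','w5.png')
plan(.5115,.226,.056,1.2)
```

```text
12.275 [0.51078039 0.22396444 0.35193444] 0.09325014064185454 [ 0.32  0.05  1.67 -0.    1.42  0.7 ]
[0.0111, -0.0011, 0.552, 0.0001, 0.0001, -0.0013]
```

View pics/w5.png

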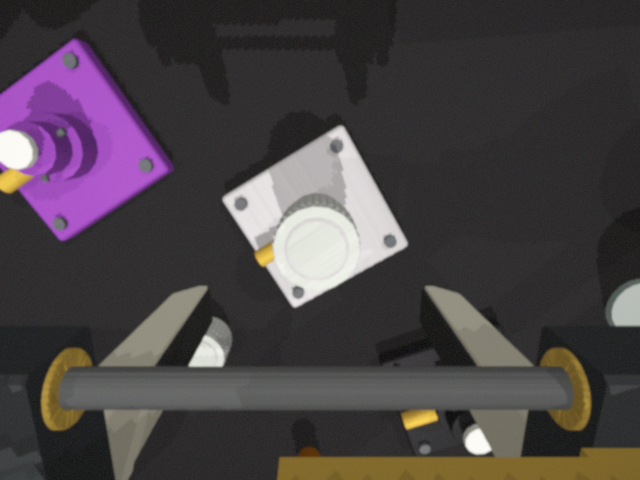

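The wrist view shows the collar's top face centred at (316,249), spanning columns 273–360 and rows 206–292. The fingers are open on either side of it.

Run:
```python
from h import *
c=load('w5.png');p=ray(c,316.5,249,.094);print(p,np.linalg.norm(ray(c,273,249,.094)-ray(c,360,249,.094)))
print(np.mean([ray(c,*q,.018) for q in((222,198),(343,125),(408,243),(295,307))],0))
plan(p[0],p[1],.062,1.2);plan(.5115,.2265,.062,1.2)
```

```text
[0.51148936 0.22743562 0.094     ] 0.05351853795555113
[0.51208479 0.22775872 0.018     ]
[0.0177, -0.0038, 0.522, 0.0001, 0.0001, -0.0013]
[0.0134, -0.002, 0.522, 0.0001, 0.0001, -0.0013]
```

Emit:
arm_command([
  [0.015,-0.003,0.2,0,0,0],
  [0.015,-0.003,0.38,0,0,0],
  [0.015,-0.003,0.48,0,0,0],
  [0.015,-0.003,0.52,0,0,0],
  [0.015,-0.003,0.52,0,0,0],
])

```text
t: 12.95
tool_pos: [0.5112, 0.2285, 0.2487]
orientation: [2.594, 1.772, 0.001]
force: [0.1, -0.3, -0.2]
opening: 0.0927
gripper_force: 0.0
```

Emit:
arm_command([
  [0,0,0,0,0,0],
  [0,0,0,0,0,0],
  [0,0,0,0,0,0],
  [0,0,0,0,0,0],
  [0,0,0,0,0,0],
], fingers=1, force=15)

```text
t: 13.58
tool_pos: [0.5111, 0.2287, 0.2485]
orientation: [2.593, 1.773, 0.002]
force: [3.2, -1.4, 1.1]
opening: 0.0536
gripper_force: 15.0
```

Emit:
arm_command([
  [0,0.003,0,0,0,0.04],
  [0,0.003,0,0,0,0.08],
  [0,0.003,0,0,0,0.12],
  [0,0.003,0.005,0,0,0.13],
  [0,0.003,0.01,0,0,0.13],
])

```text
t: 14.2
tool_pos: [0.5117, 0.2289, 0.248]
orientation: [-2.898, -1.212, -0.002]
force: [-5.6, -1.4, 18.9]
opening: 0.0538
gripper_force: 15.0
```

Emit:
arm_command([
  [-0.002,-0.002,-0.004,0,0,0.012],
  [-0.002,-0.002,-0.004,0,0,0.024],
  [-0.002,-0.002,-0.004,0,0,0.036],
  [-0.002,-0.002,-0.004,0,0,0.048],
  [-0.002,-0.002,-0.004,0,0,0.048],
], force=25)

```text
t: 14.82
tool_pos: [0.511, 0.2285, 0.2472]
orientation: [2.981, 0.991, 0.002]
force: [2.7, -0.6, 1.0]
opening: 0.0533
gripper_force: 25.0
```

Emit:
arm_command([
  [0,0,0.005,0,0,0],
  [0,0,0.01,0,0,0],
  [0,0,0.015,0,0,0],
  [0,0,0.015,0,0,0],
  [0,0,0.015,0,0,0],
])

```text
t: 15.45
tool_pos: [0.5116, 0.2283, 0.2449]
orientation: [2.981, 0.989, 0.004]
force: [3.8, -1.9, 5.0]
opening: 0.0533
gripper_force: 25.0
```

Emit:
arm_command([
  [0,0.001,0.005,0,0,0],
  [0,0.001,0.01,0,0,0],
  [0,0.001,0.01,0,0,0],
  [0,0.001,0.01,0,0,0],
  [0,0.001,0.01,0,0,0],
])

```text
t: 16.08
tool_pos: [0.5117, 0.2282, 0.243]
orientation: [2.981, 0.989, 0.004]
force: [3.2, -2.5, 5.8]
opening: 0.0532
gripper_force: 25.0
```

Run:
```python
from h import *
s=read_state();print(s['tool_pos'],s['force'],s['wrist_torque'],s['t'])
c=snap('wrist','w6.png');t=snap('top','t6.png');e=snap('scene','s6.png')
r=lambda i:cv2.resize(i,(400,300),interpolation=cv2.INTER_CUBIC)
cv2.imwrite('pics/c6.png',np.vstack([c['image'],])[:,:,::-1])
cv2.imwrite('pics/d6.png',np.hstack([r(c['image'][200:380,200:440]),r(e['image'][225:315,365:485])])[:,:,::-1])
```

```text
[0.51174376 0.22815509 0.24302062] [ 3.17510285 -2.54417049  5.84280228] [-0.52264521 -0.71441438 -0.33666071] 16.075
```

View pics/d6.png

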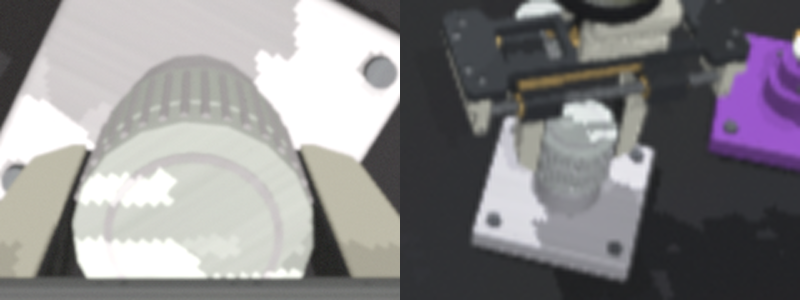

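The lateral views can't show the rim height. But the tool has gone 5.5 mm down against only about 6 N, which means the keyways have dropped. I'll keep pushing.

Emit:
arm_command([
  [0,0.002,0.005,0,0,0],
  [0,0.002,0.01,0,0,0],
  [0,0.002,0.015,0,0,0],
  [0,0.002,0.02,0,0,0],
  [0,0.002,0.02,0,0,0],
], force=35)

```text
t: 16.85
tool_pos: [0.512, 0.2281, 0.2399]
orientation: [2.981, 0.989, 0.005]
force: [0.1, -1.4, 11.4]
opening: 0.0534
gripper_force: 35.0
```

Emit:
arm_command([
  [0,0,0.005,0,0,0],
  [0,0,0.01,0,0,0],
  [0,0,0.01,0,0,0],
  [0,0,0.01,0,0,0],
  [0,0,0.01,0,0,0],
])

```text
t: 17.48
tool_pos: [0.5121, 0.2282, 0.238]
orientation: [2.981, 0.99, 0.005]
force: [0.6, -2.2, 13.4]
opening: 0.0534
gripper_force: 35.0
```

Emit:
arm_command([
  [0,0,0.004,0,0,0],
  [0,0,0.008,0,0,0],
  [0,0,0.012,0,0,0],
  [0,0,0.012,0,0,0],
  [0,0,0.012,0,0,0],
])

```text
t: 18.1
tool_pos: [0.5122, 0.2282, 0.2368]
orientation: [2.982, 0.99, 0.006]
force: [-3.3, -4.5, 22.2]
opening: 0.0533
gripper_force: 35.0
```

Emit:
arm_command([
  [0,0,0.006,0,0,0],
  [0,0,0.006,0,0,0],
  [0,0,0.006,0,0,0],
  [0,0,0.006,0,0,0],
  [0,0,0.006,0,0,0],
], force=50)

```text
t: 18.73
tool_pos: [0.5123, 0.2282, 0.2367]
orientation: [2.981, 0.99, 0.006]
force: [-9.0, -6.7, 32.6]
opening: 0.0528
gripper_force: 50.0
```

Run:
```python
from h import *
s=read_state();print(s['tool_pos'],s['force'],s['wrist_torque'],s['t'])
e=snap('scene','s7.png');c=snap('wrist','w7.png');t=snap('top','t7.png')
a=load('scene0.png') if 0 else cv2.imread('pics/scene0.png')[:,:,::-1]
r=lambda i:cv2.resize(i,(400,300),interpolation=cv2.INTER_CUBIC)
cv2.imwrite('pics/d7.png',np.vstack([np.hstack([r(e['image'][245:305,385:465]),r(a[245:305,385:465])]),np.hstack([r(c['image']),r(t['image'][225:333,320:464])])])[:,:,::-1])
```

```text
[0.51231509 0.22823997 0.23668755] [-9.01214803 -6.73135201 32.57613402] [-0.7932388   1.7350993  -0.34370533] 18.725
```

View pics/d7.png

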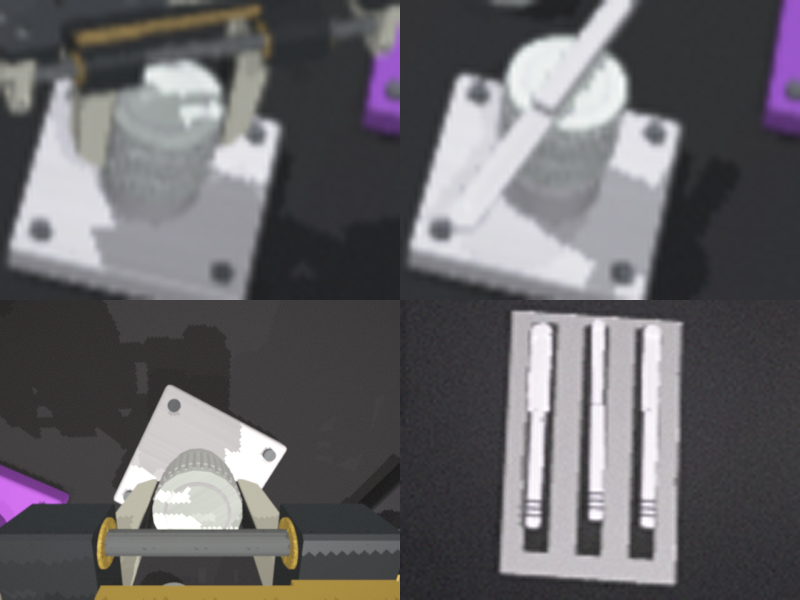

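The tool has hit a hard stop: 1.2 mm more command gave 0.1 mm of travel and 10 N more force. It is about 12 mm below the start, and the scene view agrees that the collar sank onto the shoulder. The top view shows the spatula still in place, so I'm handing in.

```bash
python3 -c "
from plant import *
print(close_job())"
```

```text
the job is handed in; nothing more can be done
None
```

I laid the spatula in the empty place and let go of it, then turned the collar and pushed it down to a hard stop about 12 mm below its start. I handed the job in at about 19 s with the collar still held; the hand-in gave no verdict.

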